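# Tuck the copper flashing under the lapped slate and hold it flat

## Task

Take the copper flashing (its standing welt is the handle) and slide its long flat leaf under the loose tail of the middle slate of the roof sample panel, square to the slate's edge and centred on it, until the black line scribed across the leaf comes level with the slate's lower edge. Do not lift the slate while you tuck (the leaf fits the gap under it) and leave the other things on the table alone. Finish holding it there: the gripper keeps the flashing pressed firmly down flat on the board (about 10 N) and does not let go or back off at the end.

Things in the scene. Friction and masses are not known exactly. Their poses are not given: they have to be found in the camera images.
- roof_panel: Fixed roof sample panel: light wooden board 260 (x) x 230 (y) x 18 mm, origin at the centre of its underside. Its x axis points from the bare front half to the rear half, which bears three dark slates side by side, heads under a rear batten. The slates' lower edges (tails) lie on the panel's line x = 0 and face -x. The outer slates are fixed, the middle one is hinged at its head.
- mouth (a point): Point on the board's top face (18 mm above the table) under the middle of the middle slate's lower edge; axes as the panel's: x leads in under the slate, y along its edge, z up. The slate's underside is 8 mm above the board here, 5.6 mm above it 36 mm farther in, and meets it at 115 mm; the top of the slate's edge is 13 mm above the board.
- shingle (a joint): Hinge of the middle slate (126 mm wide, 0.16 kg) at its head: 0 as it lies, grows in rad as its tail is lifted (0.01 rad lifts the tail 1.15 mm); it falls back by its own weight. Lifted means past 0.06.
- flashing: Loose rigid copper flashing, about 0.15 kg: flat leaf 110 (x) x 80 (y) x 3 mm, with an upright welt (rib 10 mm thick in x, 60 mm long in y, top 35 mm above the underside). Origin on the underside below the welt's middle. The leaf reaches 85 mm along +x to the leading edge and 25 mm behind. A black line is scribed across it at x = 49 mm (36 mm from the leading edge).
- flashing_grip (a point): Centre of the welt, 17.5 mm above the flashing's underside; the place to grip, with the fingers closing along the flashing's x. Axes as the flashing's.
- flashing_edge (a point): Middle of the flashing's leading edge, on its underside, 85 mm ahead of the welt; axes as the flashing's.
- weight: Bystander: brass-coloured round weight with a knob, 49 mm wide, 49 mm high; origin at the centre of its underside.
- dropper: Bystander: amber bottle with a red dropper, 52 mm wide, 139 mm high; origin at the centre of its underside.
- beaker: Bystander: small clear beaker, 59 mm wide, 67 mm high; origin at the centre of its underside.
- loupe: Bystander: black stand loupe, 42 mm wide, 34 mm high; origin at the centre of its underside.
Not all that is in view belongs to the job. Of the things like the flashing, leave any that is blue or white; of the rest the smaller one is meant.

How it is judged (in metres and radians):
At the end, for the whole second after the job is handed in: Leading edge 27 to 45 mm in under the middle slate, within 15 mm of centre and 0.12 rad of square, flat on the board (under 3 mm up, tilt under 0.035 rad), pressed on it with over 4 N, fingers still holding it (over 4 N), slate down (joint under 0.015) (x of flashing_edge in the frame of mouth between 0.027 and 0.045 m and y of flashing_edge in the frame of mouth between -0.015 and 0.015 m and z of flashing_edge in the frame of mouth below 0.003 m and angle between the x axis of flashing and the x axis of roof_panel, either way round below 0.12 rad and angle between flashing's own z axis and vertical below 0.035 rad and value of joint shingle below 0.015 rad and contact force between flashing and roof_panel above 4 N and contact force between the fingers and flashing above 4 N); the arm keeps its last pose, push and grip.
It fails at once if the middle slate is lifted (past 0.06 rad, about 7 mm at its tail) (value of joint shingle above 0.06 rad).
It fails at once if a bystander is moved more than 20 mm (distance of any of weight, dropper, beaker, loupe from where it was at the start of the episode above 0.02 m).
It also fails if it takes over 42 s, if anything falls off the work surface, if the arm or the gripper's body presses on something with over 40 N, if the wrist force passes 120 N, or if a joint passes its speed limit or range.

## Robot

A 6-joint arm with a two-finger parallel gripper is mounted at the origin on a cart in front of the work surface, level with it; the furniture and walls round the work are solid. World frame = base frame: x ahead of the robot, y to its left, z up, the work surface at z = 0. Lengths are in mm, angles in rad, forces in N, time in s.
With the tool pointing down it reaches from about 300 to 775 mm from the base axis. Payload 14.6 kg.
Tool frame: the origin (TCP) lies on the centre line of the jaws, within the pads' length; the fingertips stand manip.finger_overhang ahead of it and the grasp point (between the pads) lies 11 mm behind it (manip.finger_overhang is the distance from the TCP to the fingertips, in mm); y points along the fingers, x is the direction in which the jaws open and shut, and the axes are right-handed (so a half turn about y gives the same grasp; the last joint's range is limited). The gripper opens to 94 mm and grips with 3 to 60 N. Pads are 16 mm wide; open, the fingers measure 119 mm over their backs; the gripper's body (75 mm by 177 mm) begins 78 mm behind the grasp point.
Start: joints at [1.163, 0.3, 1.521, -0, 1.321, -0.067], TCP at [183.83, 518.359, 189.646] pointing down, gripper open.
Joint ranges: [-3.03, 3.03], [-0.79, 2.21], [0.23, 2.52], [-1.04, 4.18], [0, 3.07], [-2.55, 2.55]. Speed limits (rad/s): [2.22, 2.22, 2.57, 3.14, 3.14, 3.14].

## Interface

Orientations are given as [roll, pitch, yaw] about the fixed x, y, z axes, in that order (R = Rz(yaw) Ry(pitch) Rx(roll)).
In Python, from cell import monitor, viewer, ticket, manip gives the robot as it stands.
- The arm moves only by the shell command python3 -m jog 'ROWS' [FORCE]. ROWS is JSON, a list of rows, each an object of numbers: "grip": the finger opening in cm, from 0 to 9.4; "dx", "dy", "dz": the shift along the tool's x, y, z in cm; "spin": the turn about the tool's y in degrees. In form: [{"grip": .., "dx": .., "dy": .., "dz": .., "spin": ..}, ...]. A call has 1 to 20 rows; each row is the pose to reach, as a shift and turn from the pose commanded when the call began, along the tool's axes at that moment; what a row does not reach only later rows make up. A row lasts 1/8 s, in which the tool goes at most 62.5 mm and 10.7 degrees, less where a joint would pass 70% of its speed; a pose out of reach is approached as far as the arm can. A call with a gripper value outside its range is refused whole. The fingers move at their own pace and stop on an object; FORCE is the grip in N (left out, the last holds). Time passes only in rows, so rows that repeat a pose let the fingers close. It gives the time, the measured TCP pose, the force and the opening at its end, in the units of the state.
- monitor.read_state(): the state, without advancing time (a new reading comes with each control period).
- viewer.camera(name): name is "scene" or "top" or "wrist"; returns a dict with "color" (384x512x3 uint8, red, green, blue), "vertical_fov" (degrees; the focal length in pixels is half the picture's height over the tangent of half this angle, whatever the lens; pixels are square), "cx", "cy" (the principal point, pixels), "k1" (the pictures are not rectified: a ray, as slopes to the right and down, at radius r is drawn at 1 + k1 r^2 times it, then the intrinsics apply), "rvec" (rotation vector, rad) and "tvec" (3), from world to camera coordinates, as OpenCV has them. Camera axes: x right, y down, z forward; pixel columns grow to the right and rows downward; lengths in mm; the calibration is good to about 2 mm. A picture is of the moment at which its call begins. There is no depth.
- ticket.sign_off(): hands the job in, once; it reports no verdict.
The state is a dict: "clock": time; "joints": joint angles; "qd": joint speeds; "effort": joint torques, N m; "eef_pos": TCP position; "eef_rot": TCP orientation; "wrist_force": force on the tool from outside, world axes, zero at the start; "moment": the same for the moment, N m; "finger_gap": finger opening in mm.
Only numpy, scipy, OpenCV 4.12 (cv2) and the standard library are available. Lean on these libraries where they do the work, as an engineer would, in place of code of your own. Each camera call takes 0.05 s, during which the arm holds its last target. There are 200 camera calls.

## Working session

There is one attempt and no reset: what is moved stays moved. The work goes in short steps, Python scripts to look and compute and a shell command to move; the robot and the scene stay as the last step left them, time stands still between calls to the robot, and variables do not carry over. Pictures are saved under pics/ and viewed, about 8 in all and at most 12, crops included, and the job is handed in when it is done.

```bash
mkdir -p pics; ls; cat > h.py <<'E'
import numpy as np, cv2
from cell import monitor, viewer, ticket, manip
from scipy.spatial.transform import Rotation as R
def cam(n,save=None):
    c=viewer.camera(n)
    if save: cv2.imwrite('pics/'+save,c['color'][:,:,::-1])
    np.save('pics/%s.npy'%(save or n),{k:c[k] for k in c if k!='color'},allow_pickle=True)
    return c
def load(s): return np.load('pics/%s.npy'%s,allow_pickle=True).item()
def K(c):
    f=192/np.tan(np.radians(c['vertical_fov'])/2); return np.array([[f,0,c['cx']],[0,f,c['cy']],[0,0,1.]]),np.array([c['k1'],0,0,0.])
def ray(c,uv):
    k,d=K(c); p=cv2.undistortPoints(np.array([[uv]],float),k,d,None,None)[0,0]
    M=cv2.Rodrigues(np.array(c['rvec'],float))[0]; t=np.array(c['tvec'],float).ravel()
    return -M.T@t, M.T@np.array([p[0],p[1],1])
def atz(c,uv,z):
    o,d=ray(c,uv); return o+d*(z-o[2])/d[2]
def tri(obs):
    A=np.zeros((3,3));b=np.zeros(3);rs=[ray(c,u) for c,u in obs]
    for o,d in rs:
        d=d/np.linalg.norm(d);P=np.eye(3)-np.outer(d,d);A+=P;b+=P@o
    x=np.linalg.solve(A,b)
    return x,[np.linalg.norm(np.cross(x-o,d/np.linalg.norm(d))) for o,d in rs]
def proj(c,p):
    k,d=K(c); return cv2.projectPoints(np.array(p,float).reshape(-1,1,3),np.array(c['rvec'],float),np.array(c['tvec'],float),k,d)[0][:,0]
E
python3 - <<'E'
from h import *
for n in('scene','top','wrist'):
    c=cam(n,n+'0.png'); print(n,c['vertical_fov'],c['k1'],ray(c,(256,192)))
print(monitor.read_state(),manip.finger_overhang)
E
```

```text
pics
scene 48.8981388855684 -0.15345790584823962 (array([-680.90751406,  755.87331242,  652.60837825]), array([ 0.79009882, -0.47121061, -0.39214795]))
top 55.77368974962799 0.03673793289418659 (array([ 376.70737679,   19.64087556, 1184.89486315]), array([ 0.14375018, -0.01265665, -0.98954419]))
wrist 58.24286391025429 -0.053550177233448674 (array([113.58717881, 544.3225063 , 384.15141122]), array([ 0.24411804, -0.10884759, -0.96385469]))
{'clock': 0.15, 'joints': array([ 1.16341598e+00,  3.00338756e-01,  1.52144264e+00,  4.74543448e-06,
        1.32066829e+00, -6.65882295e-02]), 'qd': array([-8.16530693e-05, -1.56837593e-03, -2.20930252e-03,  2.04546051e-03,
        1.76019686e-04, -1.34992353e-04]), 'effort': array([-1.53429908e-03, -5.31962156e+01, -3.52818775e+01,  7.07990024e-02,
        2.35963007e-02, -9.46692512e-05]), 'eef_pos': array([183.74152568, 518.18013876, 189.21748853]), 'eef_rot': array([-1.57073471e+00,  8.54827722e-04,  1.23000306e+00]), 'wrist_force': array([ 0.33377908, -0.3026047 ,  0.13186061]), 'moment': array([-0.00402152, -0.0481132 ,  0.01724898]), 'finger_gap': 94.4309184746322} 8.0
```

```bash
python3 - <<'E'
import cv2
for n in('scene','top'):
    cv2.imwrite(f'pics/{n}0b.png',cv2.resize(cv2.imread(f'pics/{n}0.png'),(800,600),interpolation=cv2.INTER_CUBIC))
E
```

```text
(no output)
```

View pics/scene0b.png

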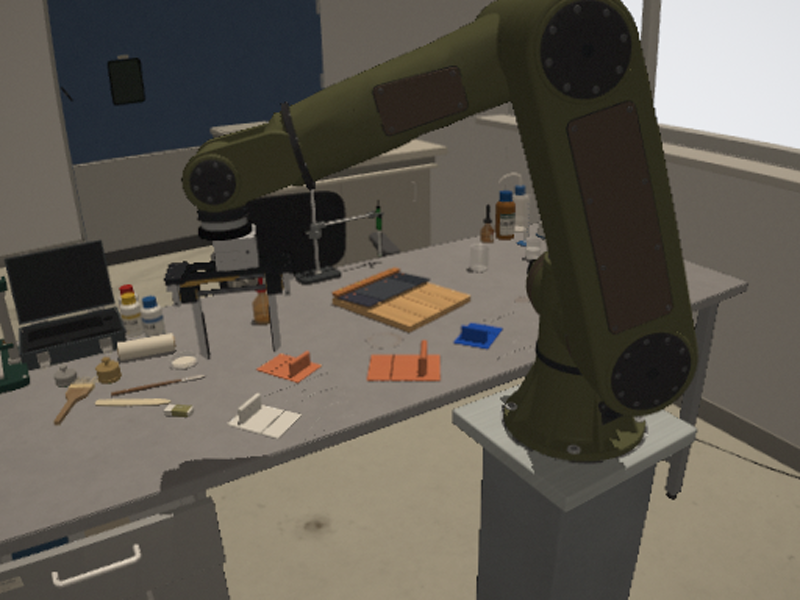

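View pics/top0b.png

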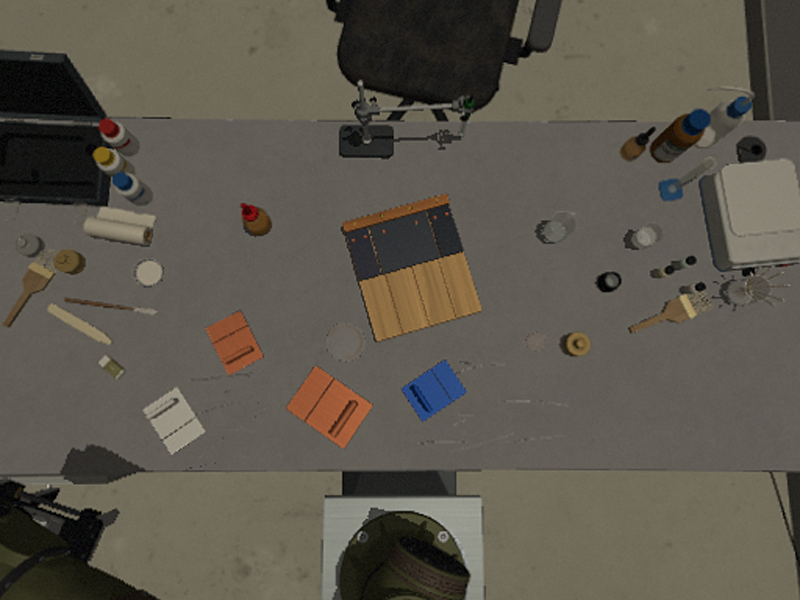

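The scene shows the small orange flashing at (290,366) and the larger one at (405,365), with the panel at (400,298). In the top view (800 px) the small one is at (235,342) with its welt at (238,353), and its leaf points up-left. The slate edge runs from (360,280) to (465,253). Next I make enlarged crops for corner picking.

```bash
python3 - <<'E'
import cv2,numpy as np
t=cv2.imread('pics/top0.png');s=cv2.imread('pics/scene0.png')
def crop(im,x,y,w,h,k):
    return cv2.resize(im[y:y+h,x:x+w],(w*k,h*k),interpolation=cv2.INTER_CUBIC)
a=crop(t,125,190,50,56,5); b=crop(t,210,120,106,112,5)[:, :530]
c=crop(s,160,220,50,30,5); d=crop(s,205,165,105,50,5)
W=np.zeros((600,800,3),np.uint8)
W[:280,:250]=a; W[0:560,255:785]=b
cv2.imwrite('pics/c1.png',W)
V=np.zeros((420,530,3),np.uint8); V[:150,:250]=c; V[160:410,:525]=d
cv2.imwrite('pics/c2.png',V)
E
```

```text
(no output)
```

View pics/c1.png

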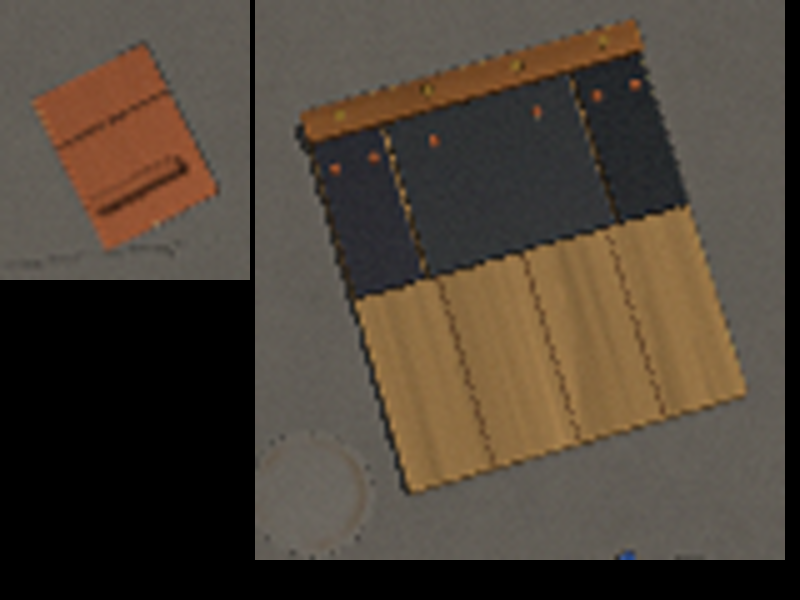

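View pics/c2.png

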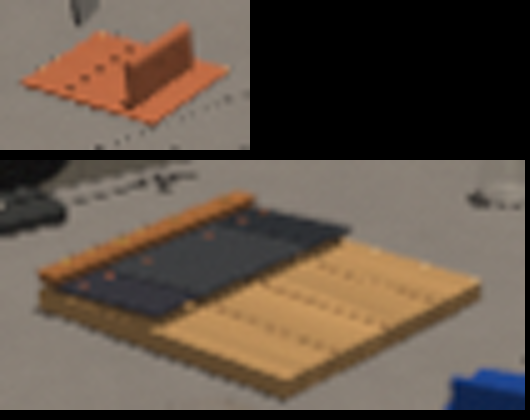

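The crops show the flashing corners, the welt, the board's front corners and the slate line clearly (positions below).

```bash
cat > m.py <<'E'
from h import *
T=load('top0.png');S=load('scene0.png')
g=lambda p,ox,oy,x0,y0:((p[0]-ox+.5)/5-.5+x0,(p[1]-oy+.5)/5-.5+y0)
ft=dict(FL=(33,100),FR=(147,43),RR=(218,193),RL=(107,248)); fs=dict(FL=(22,82),FR=(98,32),RR=(230,70),RL=(153,126))
pt=dict(FL=(407,493),FR=(746,395),SL=(355,298),SR=(690,207)); ps=dict(FL=(285,380),FR=(480,285),SL=(152,328),SR=(350,235))
F={};P={}
for k in ft:
    u=g(ft[k],0,0,125,190);v=g(fs[k],0,0,160,220); F[k]=atz(T,u,2); print('F',k,tri([(T,u),(S,v)]),F[k],atz(S,v,2))
for k in pt:
    u=g(pt[k],255,0,210,120);v=g(ps[k],0,160,205,165); P[k]=atz(T,u,18);print('P',k,tri([(T,u),(S,v)]),P[k],atz(S,v,18))
n=np.linalg.norm
print('F',n(F['FL']-F['FR']),n(F['RL']-F['RR']),n(F['FL']-F['RL']),n(F['FR']-F['RR']))
d=F['FL']+F['FR']-F['RL']-F['RR'];e=F['RL']+F['FL']-F['RR']-F['FR'];print('yaw',np.arctan2(d[1],d[0]),np.arctan2(-e[0],e[1]));c=sum(F.values())/4;h=d/n(d);print('centre',c,'welt',c-h*30)
print('P',n(P['FL']-P['FR']),n(P['SL']-P['SR']),n(P['FL']-P['SL']),n(P['FR']-P['SR']))
d=P['SL']+P['SR']-P['FL']-P['FR'];e=P['SL']+P['FL']-P['SR']-P['FR'];print('yaw',np.arctan2(d[1],d[0]),np.arctan2(-e[0],e[1]));h=d/n(d);print('mouth',(P['SL']+P['SR'])/2,(P['FL']+P['FR'])/2+130*h)
for q in((425,275),(615,220)): print('gap',atz(T,g(q,255,0,210,120),30))
E
python3 m.py
```

```text
F FL (array([489.57451851, 407.40500557,   3.06372833]), [np.float64(0.9552864955204239), np.float64(0.9552864955203747)]) [490.11591437 408.66217846   2.        ] [490.53086126 406.18997034   2.        ]
F FR (array([527.72292466, 337.71858254,   2.08638412]), [np.float64(0.6339227120226979), np.float64(0.6339227120226968)]) [527.42808349 337.15547774   2.        ] [528.50173599 338.08512176   2.        ]
F RR (array([429.60326568, 287.08758262,   2.95583214]), [np.float64(0.5655629214549079), np.float64(0.5655629214548309)]) [429.92542353 287.81160653   2.        ] [430.75581716 286.0048693    2.        ]
F RL (array([394.56634769, 356.65882623,   0.70346373]), [np.float64(0.8427414317984094), np.float64(0.842741431798443)]) [394.94300841 357.06397073   2.        ] [391.6891873  356.86771069   2.        ]
P FL (array([460.46789492,  55.26344122,  18.02254455]), [np.float64(1.0251029070230127), np.float64(1.0251029070228106)]) [461.03710255  56.12045066  18.        ] [459.82460952  54.45878722  18.        ]
P FR (array([ 524.92501113, -164.35073543,   15.42103236]), [np.float64(0.52
[... 369 characters left out ...]
58, -127.32915739,   25.5353209 ]), [np.float64(0.9055846137658683), np.float64(0.905584613765823)]) [ 649.69288052 -129.0354495    18.        ] [ 664.98265718 -137.21747685   18.        ]
F 80.65609842375088 77.58646348002297 108.26013610398378 109.27756551595269
yaw 0.48258164159685507 0.4744724149687662
centre [460.60310745 347.67330836   2.        ] welt [434.02911285 333.75128225   2.        ]
P 228.73272306582527 228.29925735364702 131.8467638286728 129.46280366399083
yaw 0.26799216501053846 0.27778821498728484
mouth [618.9622796  -19.10015993  18.        ] [618.33102388 -19.2735013   18.        ]
gap [601.30253829  45.01454141  30.        ]
gap [638.08411301 -78.47299929  30.        ]
```

```bash
cat >> h.py <<'E'
def go(x,y,z,yaw):
    s=monitor.read_state(); M=R.from_euler('xyz',s['eef_rot']).as_matrix()
    y0=np.arctan2(M[1,0],M[0,0])
    print('d cm',np.round(M.T@(np.array([x,y,z])-s['eef_pos'])/10,2),'spin',round(np.degrees(y0-yaw),2),'F',np.round(s['wrist_force'],1))
E
python3 -c "
from h import *
go(434,334,90,.478)"
```

```text
d cm [ -8.99   9.93 -29.74] spin 43.09 F [ 0.3 -0.3  0.1]
```

```bash
python3 -m jog '[{"grip":5,"dx":-3,"dy":2,"dz":-10,"spin":14},{"grip":5,"dx":-3,"dy":2,"dz":-10,"spin":14},{"grip":5,"dx":-6,"dy":6,"dz":-20,"spin":28},{"grip":5,"dx":-6,"dy":6,"dz":-20,"spin":28},{"grip":5,"dx":-9,"dy":9.9,"dz":-29.7,"spin":43.1},{"grip":5,"dx":-9,"dy":9.9,"dz":-29.7,"spin":43.1},{"grip":5,"dx":-9,"dy":9.9,"dz":-29.7,"spin":43.1},{"grip":5,"dx":-9,"dy":9.9,"dz":-29.7,"spin":43.1}]'
python3 - <<'E'
from h import *
c=cam('wrist','w1.png');t=cam('top','t1.png')
im=c['color'].copy()
h=np.array([np.cos(.478),np.sin(.478),0]);l=np.array([-h[1],h[0],0]);w=np.array([434,334,0.])
q=[w+h*5+l*30,w+h*5-l*30,w-h*5-l*30,w-h*5+l*30]
for z,Q in((35,q),(3,[w+85*h+40*l,w+85*h-40*l,w-25*h-40*l,w-25*h+40*l])):
    p=proj(c,[a+[0,0,z] for a in Q]); cv2.polylines(im,[np.round(p).astype(int)],True,(0,255,0),1)
cv2.imwrite('pics/w1b.png',im[:,:,::-1])
go(434,334,14,.478)
E
```

```text
clock: 1.15
eef_pos: [433.4, 334.5, 90.7]
eef_rot: [-1.571, 0.0, 0.478]
wrist_force: [-1.0, -0.2, 0.1]
finger_gap: 49.8
d cm [ 0.02  7.71 -0.14] spin 0.09 F [ 0.  -0.6 -0.3]
```

View pics/w1b.png

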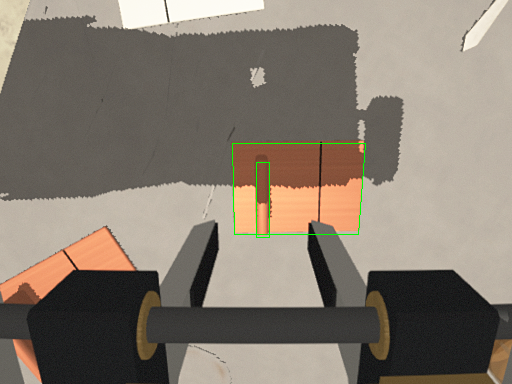

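The overlay fits: the leaf outline matches to about 1 px and the welt at (263,195) is centred between the fingers. Descend and grip.

```bash
python3 -m jog '[{"grip":5,"dx":0,"dy":4,"dz":0},{"grip":5,"dx":0,"dy":6.5,"dz":-0.1},{"grip":5,"dx":0,"dy":7.7,"dz":-0.1},{"grip":5,"dx":0,"dy":7.7,"dz":-0.1},{"grip":0,"dx":0,"dy":7.7,"dz":-0.1},{"grip":0,"dx":0,"dy":7.7,"dz":-0.1},{"grip":0,"dx":0,"dy":7.7,"dz":-0.1},{"grip":0,"dx":0,"dy":7.7,"dz":-0.1},{"grip":0,"dx":0,"dy":7.7,"dz":-0.1},{"grip":0,"dx":0,"dy":7.7,"dz":-0.1}]' 40
```

```text
validation failed for argument at $[0]...
```

```bash
python3 -m jog '[{"grip":5,"dx":0,"dy":4,"dz":0,"spin":0},{"grip":5,"dx":0,"dy":6.5,"dz":-0.1,"spin":0},{"grip":5,"dx":0,"dy":7.7,"dz":-0.1,"spin":0},{"grip":5,"dx":0,"dy":7.7,"dz":-0.1,"spin":0},{"grip":0,"dx":0,"dy":7.7,"dz":-0.1,"spin":0},{"grip":0,"dx":0,"dy":7.7,"dz":-0.1,"spin":0},{"grip":0,"dx":0,"dy":7.7,"dz":-0.1,"spin":0},{"grip":0,"dx":0,"dy":7.7,"dz":-0.1,"spin":0},{"grip":0,"dx":0,"dy":7.7,"dz":-0.1,"spin":0},{"grip":0,"dx":0,"dy":7.7,"dz":-0.1,"spin":0}]' 40
python3 -c "
from h import *
h=np.array([np.cos(.273),np.sin(.273)]);m=np.array([618.5,-19.2])
p=m+h*(-20-85);print(p)
go(434,334,80,.478); go(p[0],p[1],80,.273)"
```

```text
clock: 2.5
eef_pos: [434.2, 333.4, 13.8]
eef_rot: [-1.571, -0.0, 0.478]
wrist_force: [-1.0, -0.1, 3.1]
finger_gap: 8.9
[517.38853154 -47.5102622 ]
d cm [ 0.02 -6.62  0.06] spin -0.01 F [-1.  -0.1  3.1]
d cm [-10.12  -6.62 -37.65] spin 11.73 F [-1.  -0.1  3.1]
```

```bash
python3 -m jog '[{"grip":0,"dx":0,"dy":-2,"dz":0,"spin":0},{"grip":0,"dx":0,"dy":-5,"dz":0,"spin":0},{"grip":0,"dx":-0.5,"dy":-6.6,"dz":-2,"spin":0},{"grip":0,"dx":-1.5,"dy":-6.6,"dz":-6,"spin":2},{"grip":0,"dx":-3,"dy":-6.6,"dz":-11,"spin":4},{"grip":0,"dx":-4.5,"dy":-6.6,"dz":-16,"spin":6},{"grip":0,"dx":-6,"dy":-6.6,"dz":-21,"spin":8},{"grip":0,"dx":-7.5,"dy":-6.6,"dz":-26,"spin":10},{"grip":0,"dx":-9,"dy":-6.6,"dz":-31,"spin":11},{"grip":0,"dx":-9.8,"dy":-6.6,"dz":-35,"spin":11.7},{"grip":0,"dx":-10.1,"dy":-6.6,"dz":-37.2,"spin":11.7},{"grip":0,"dx":-10.1,"dy":-6.6,"dz":-37.65,"spin":11.7},{"grip":0,"dx":-10.1,"dy":-6.6,"dz":-37.65,"spin":11.7},{"grip":0,"dx":-10.1,"dy":-6.6,"dz":-37.65,"spin":11.7}]'
python3 - <<'E'
from h import *
for n in('wrist','top','scene'): cam(n,n[0]+'2.png')
w=cv2.imread('pics/w2.png');t=cv2.resize(cv2.imread('pics/t2.png')[120:240,205:325],None,fx=3,fy=3);s=cv2.resize(cv2.imread('pics/s2.png')[150:220,205:325],None,fx=3,fy=3)
W=np.zeros((600,740,3),np.uint8)
W[:384,:360]=0; W[:360,:360]=t; W[:210,370:730]=s; W[220:220+288,366:366+374]=cv2.resize(w,(384,288))[:,:374]
cv2.imwrite('pics/m2.png',W)
E
```

```text
clock: 4.25
eef_pos: [517.3, -46.5, 79.6]
eef_rot: [-1.571, 0.0, 0.275]
wrist_force: [0.5, 1.1, -2.3]
finger_gap: 9.0
```

View pics/m2.png

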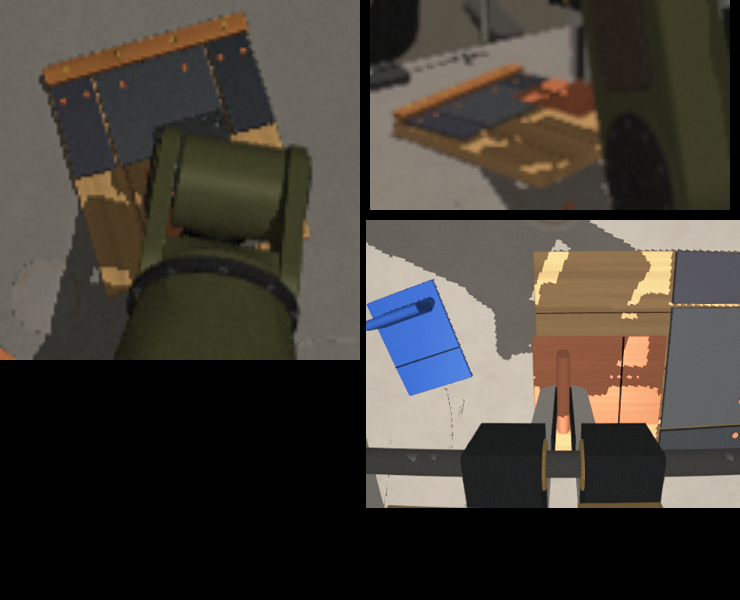

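The flashing is held square, its leaf in the shaded part of the wrist view at about (600,380) of the mosaic, with the slate edge just ahead. I check it with an overlay on the full wrist image.

```bash
python3 - <<'E'
from h import *
c=load('w2.png');im=cv2.resize(cv2.imread('pics/w2.png'),(1024,768),interpolation=cv2.INTER_CUBIC)
def box(w,yaw,q):
    h=np.array([np.cos(yaw),np.sin(yaw),0]);l=np.array([-h[1],h[0],0])
    p=proj(c,[np.array(w)+a*h+b*l+[0,0,z] for a,b,z in q]); cv2.polylines(im,[np.round(p*2+.5).astype(int)],True,(0,255,0),1)
w=[517.3,-46.5,65.8]
box(w,.274,[(85,40,3),(85,-40,3),(-25,-40,3),(-25,40,3)]); box(w,.274,[(5,30,35),(5,-30,35),(-5,-30,35),(-5,30,35)]); box(w,.274,[(49,40,3),(49,-40,3)])
m=[618.5,-19.2,18]
box(m,.273,[(0,63,13),(0,-63,13),(60,-63,13+0),(60,63,13)]); box(m,.273,[(0,115,0),(-130,115,0),(-130,-115,0),(0,-115,0)])
cv2.imwrite('pics/w2b.png',im[168:,224:])
E
```

```text
(no output)
```

View pics/w2b.png

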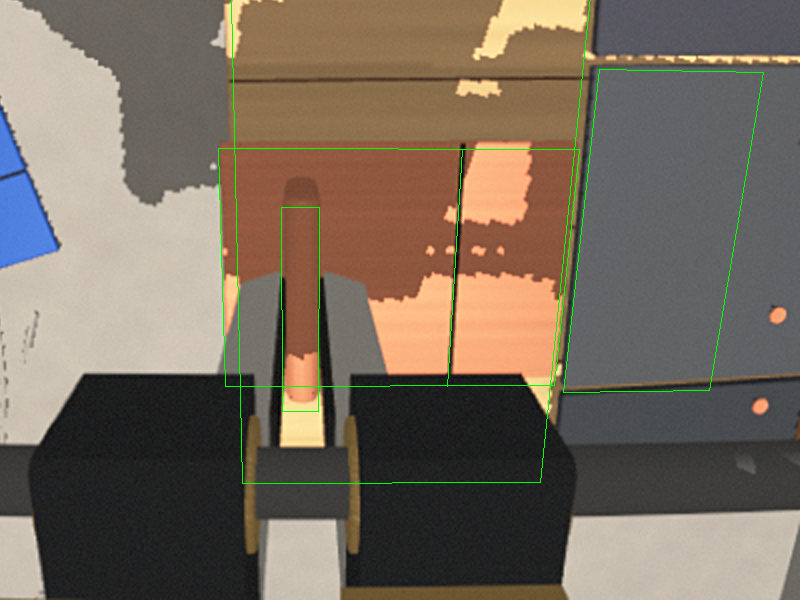

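Relative to the overlay, both the flashing and the slate sit about 2 mm to +y, which looks like a camera bias, so they are centred on each other. Square and spacing are good. Now I lower to just above the board and feel for contact.

```bash
python3 -m jog '[{"grip":0,"dx":0,"dy":2,"dz":0,"spin":0},{"grip":0,"dx":0,"dy":3.5,"dz":-0.1,"spin":0},{"grip":0,"dx":0,"dy":4.5,"dz":-0.1,"spin":0},{"grip":0,"dx":0,"dy":4.65,"dz":-0.1,"spin":0},{"grip":0,"dx":0,"dy":4.65,"dz":-0.1,"spin":0},{"grip":0,"dx":0,"dy":4.65,"dz":-0.1,"spin":0}]'
python3 -m jog '[{"grip":0,"dx":0,"dy":0.1,"dz":0,"spin":0},{"grip":0,"dx":0,"dy":0.15,"dz":0,"spin":0},{"grip":0,"dx":0,"dy":0.15,"dz":0,"spin":0},{"grip":0,"dx":0,"dy":0.15,"dz":0,"spin":0}]'
```

```text
clock: 5.15
eef_pos: [518.1, -48.4, 33.6]
eef_rot: [-1.571, -0.001, 0.274]
wrist_force: [-0.0, -0.5, -1.7]
finger_gap: 9.2
clock: 5.65
eef_pos: [517.9, -48.4, 31.8]
eef_rot: [-1.571, -0.0, 0.274]
wrist_force: [-0.8, 0.4, 1.2]
finger_gap: 9.0
```

```bash
python3 -m jog '[{"grip":0,"dx":0.5,"dy":0,"dz":0.1,"spin":0},{"grip":0,"dx":1,"dy":0,"dz":0.1,"spin":0},{"grip":0,"dx":1.5,"dy":0,"dz":0.1,"spin":0},{"grip":0,"dx":2,"dy":0,"dz":0.1,"spin":0},{"grip":0,"dx":2.5,"dy":0,"dz":0.1,"spin":0},{"grip":0,"dx":3,"dy":0,"dz":0.1,"spin":0},{"grip":0,"dx":3,"dy":0,"dz":0.1,"spin":0},{"grip":0,"dx":3,"dy":0,"dz":0.1,"spin":0}]'
python3 - <<'E'
from h import *
c=cam('wrist','w3.png');cv2.imwrite('pics/w3b.png',cv2.resize(cv2.imread('pics/w3.png'),(1024,768),interpolation=cv2.INTER_CUBIC)[168:,224:])
E
```

```text
clock: 6.65
eef_pos: [547.0, -39.2, 31.8]
eef_rot: [-1.571, -0.001, 0.274]
wrist_force: [1.2, 0.2, 2.5]
finger_gap: 8.6
```

View pics/w3b.png

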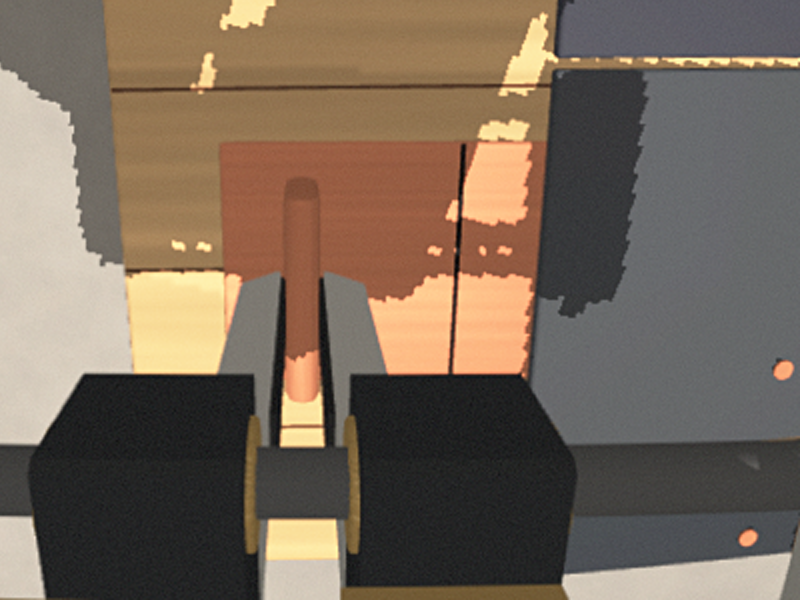

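The leaf's front (545,140 to 530,370) is already under the slate, whose tail lies unmoved. The scribed line runs from (463,145) to (450,372), so I compute what is left.

```bash
python3 - <<'E'
from h import *
c=load('w3.png');h=np.array([np.cos(.274),np.sin(.274),0]);l=np.array([-h[1],h[0],0])
for n,p,z in(('line',(463,145),21),('line',(450,372),21),('slateL',(556,70),31),('slate',(542,240),31),('slate',(533,350),31),('leafRL',(220,143),21)):
    q=atz(c,((p[0]+224)/2-.25,(p[1]+168)/2-.25),z); print(n,q,q@h,q@l)
print(np.array([547,-39.2,0])@h,np.array([547,-39.2,0])@l)
E
```

```text
line [583.28563004  13.71057397  21.        ] 565.2367635811537 -144.6288599932592
line [604.20484124 -59.3264646   21.        ] 565.6129285187126 -220.60175581989242
slateL [598.98523063  42.11636469  31.        ] 588.0368735714684 -121.53077803657342
slate [612.90457281  -6.00626884  31.        ] 588.4157394983467 -171.62461404086721
slate [623.23748713 -40.66681408  31.        ] 588.9845954946721 -207.78811659932006
leafRL [512.4460344   -5.56858647  21.        ] 491.82310996704035 -144.02074790828377
515.9879484842346 -185.74734727320032
```

```bash
python3 -m jog '[{"grip":0,"dx":0.5,"dy":0,"dz":0,"spin":0},{"grip":0,"dx":1,"dy":0,"dz":0,"spin":0},{"grip":0,"dx":1.5,"dy":0,"dz":0,"spin":0},{"grip":0,"dx":2,"dy":0,"dz":0,"spin":0},{"grip":0,"dx":2.35,"dy":0,"dz":0,"spin":0},{"grip":0,"dx":2.35,"dy":0,"dz":0,"spin":0},{"grip":0,"dx":2.35,"dy":0,"dz":0,"spin":0}]'
python3 -m jog '[{"grip":0,"dx":0,"dy":0.05,"dz":0,"spin":0},{"grip":0,"dx":0,"dy":0.05,"dz":0,"spin":0},{"grip":0,"dx":0,"dy":0.05,"dz":0,"spin":0},{"grip":0,"dx":0,"dy":0.05,"dz":0,"spin":0}]'
```

```text
clock: 7.58
eef_pos: [568.9, -33.1, 31.8]
eef_rot: [-1.571, 0.0, 0.273]
wrist_force: [-1.8, -0.9, 5.2]
finger_gap: 8.7
clock: 8.07
eef_pos: [568.9, -33.1, 31.7]
eef_rot: [-1.571, 0.0, 0.274]
wrist_force: [-3.6, 0.3, 10.8]
finger_gap: 8.8
```

Press reached. Final look.

```bash
python3 - <<'E'
from h import *
c=cam('wrist','w4.png')
cam('top','t4.png');cam('scene','s4.png')
cv2.imwrite('pics/w4b.png',cv2.resize(cv2.imread('pics/w4.png'),(1024,768),interpolation=cv2.INTER_CUBIC)[168:,224:])
s=monitor.read_state();print(s['clock'],s['wrist_force'],s['finger_gap'])
E
```

```text
8.225 [-4.59354935 -0.16674193 10.79730458] 9.016814242652343
```

View pics/w4b.png

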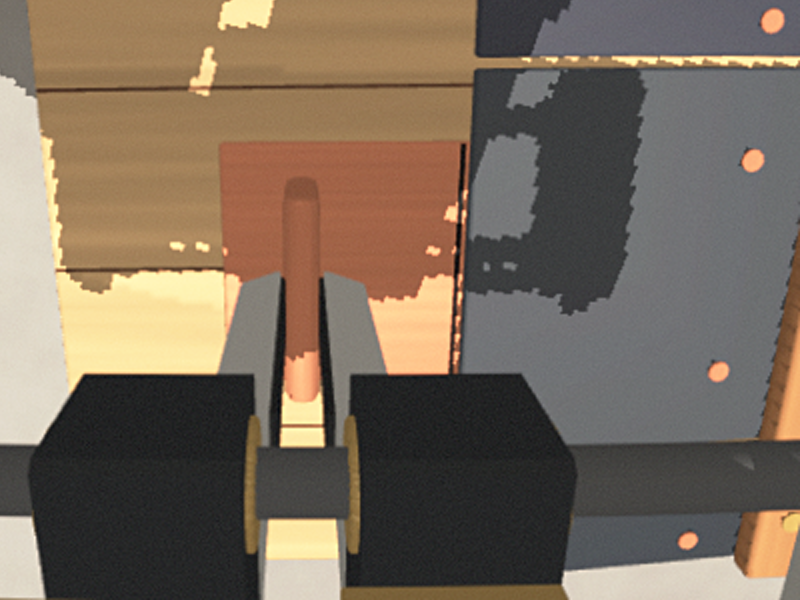

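The scribed line, from (463,145) to (453,370), lies right at the slate's lower edge and is parallel to it. The middle slate is still level with its neighbour, and the leaf is square and centred.

```bash
python3 -c "
from cell import ticket,monitor
ticket.sign_off();print(monitor.read_state()['wrist_force'])"
```

```text
the job is handed in; nothing more can be done
the job is handed in; nothing more can be done
```

The copper flashing is tucked under the middle slate and the job is handed in, with the gripper still holding it and pressing it down. I gripped the smaller orange flashing by its welt, set it on the board ahead of the slate, slid it in and pressed.

Last checks:
- **Depth:** in the wrist picture the scribed line lies at the slate's lower edge, so the leading edge is about 36 mm in.
- **Alignment:** the leaf measured centred on the slate to about 1 mm when it was part-way in. The gripper was within about 0.005 rad of the panel's direction throughout.
- **Slate:** its tail looked down and level with its neighbour. I could not read the hinge angle directly.
- **Forces:** the wrist read about 10.8 N upward, or about 12–13 N on the board once the flashing's weight is added, slightly over the 10 N asked. Grip force was set to 40 N, and the finger gap read about 9 mm on the 10 mm welt.
- **Time:** about 8 s used of the 42 s allowed.

Nothing failed. In the wrist camera, the flashing and slate both sat about 2 mm off the top-view measurement, which is within the stated calibration error. They agreed with each other, so I made no correction. I did not check the bystanders in the final pictures, though no move went near them.

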